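Unload the burn-in cabinet onto the contact stations

TASK

Lift the latch by its red thumb lever and swing the right door open, then raise the left door's flush bolt by its yellow grip, swing that door open too and draw the shelf fully out. Stand every coil can upright in the middle of the station mat of its own colour, its terminal tab pointing straight at that mat's brass contact. Push the emptied shelf fully home, leave both doors standing wide open (about square to the front) so the cabinet can cool, and leave the pot, jar and screwdriver where they are.

Things in the scene. Friction and masses are not known exactly. Their poses are not given: they have to be found in the camera images.
- cabinet: low blue cabinet, fixed, 282 wide, 215 deep, 90 mm high. Origin: on the bench under the middle of its front opening; +x into the cabinet, +y to its left door, z up. Clear roof (top 95 mm) begins 85 mm behind the front; the first 85 mm are open above. Two white doors, 128 wide, 12 thick, top at 89 mm, close the front (x = -12 to 0) and swing outwards (-x); hinges at y -130 and +130 mm, x 0.
- active_door (a joint): right-hand (-y) white door, carries the latch bar and a cover strip over the left door; rad, 0 shut to 1.9 open. Turns about the vertical line at cabinet x 0, y -130 mm, counter-clockwise from above. Light friction, stays where it is left. Cannot open while the latch bar is in the catch.
- latch (a joint): steel gravity latch bar on the active door's front, turning about the door's normal; rad, 0 level (in the catch) to 0.6 lifted. Falls back when let go. It is caught below about 0.17; lift to 0.3 and keep it there for the first 40 mm of the swing. Its pivot lies 35 mm from the door's hinge line along the door, 30 mm in front of the hinge plane, 78 mm above the bench.
- latch_lever (a point): where to pinch the red thumb lever, an upright plate on the latch bar, above the door's top edge: 10 thick along the door's normal, 24 wide along the door; top 20 mm above this point. With the bar down: 116 mm above the bench, 100 mm from the hinge line along the door, 30 mm in front of the hinge plane. Lift it (it moves on an arc about the pivot), then pull the door by it.
- passive_door (a joint): left-hand (+y) white door, carries the catch and the flush bolt; rad, 0 shut to 1.9 open. Turns about the vertical line at cabinet x 0, y +130 mm, clockwise from above. Light friction, stays where it is left. Held by the flush bolt.
- bolt (a joint): vertical flush bolt on the passive door; m, 0 down in its sill keeper, 0.025 fully up. Needs about 4 N, stays where it is left, frees the door above 0.012. The active door's cover strip stops it at about 6 mm while that door is shut.
- bolt_grip (a point): where to pinch the yellow grip on top of the bolt, an upright plate above the door's top edge: 10 thick along the door's normal, 24 wide along the door; top 19 mm above this point. When down: 122 mm above the bench, 90 mm from the hinge line along the door, 18 mm in front of the hinge plane. Lift it straight up (its top then stands 166 mm above the bench), pull the door by it.
- shelf (a joint): pull-out aluminium shelf; m, 0 fully home, 0.16 fully out, sliding along the cabinet's -x. Needs about 2 N. Its floor is 18 mm above the bench, 170 wide, with a 10 mm rim. The doors stop it unless both are open.
- shelf_handle (a point): where to pinch the black upright handle plate at the middle of the shelf's front edge: 10 thick along the cabinet's x, 24 wide, top 12 mm above this point (86 mm above the bench); 26 mm behind the cabinet's front plane when home, reachable from above
- can_red: coil can with a red top: upright steel cylinder 36 diameter, 48 high, about 120 g, may be absent. Origin at the centre of its underside. A black terminal tab (8 wide, 15 high at the foot) sticks out along its +x to 28 mm from the axis; a dark line on its top points the same way. Starts on the shelf in the shut cabinet.
- can_red_tab (a point): tip of the terminal tab of the red can, 28 mm from its axis, 9 mm above its underside
- mat_red: red round station mat on the bench, 66 diameter, 1 mm, fixed. Origin at its centre on the bench; along its +x a white line leads to a brass contact block (10 x 24, 12 high, nearest face 39 mm from the centre). The can stands on the bench within the white circle, its underside at height 0.
- can_blue: coil can with a blue top: upright steel cylinder 36 diameter, 48 high, about 120 g, may be absent. Origin at the centre of its underside. A black terminal tab (8 wide, 15 high at the foot) sticks out along its +x to 28 mm from the axis; a dark line on its top points the same way. Starts on the shelf in the shut cabinet.
- can_blue_tab (a point): tip of the terminal tab of the blue can, 28 mm from its axis, 9 mm above its underside
- mat_blue: blue round station mat on the bench, 66 diameter, 1 mm, fixed. Origin at its centre on the bench; along its +x a white line leads to a brass contact block (10 x 24, 12 high, nearest face 39 mm from the centre). The can stands on the bench within the white circle, its underside at height 0.
- can_green: coil can with a green top: upright steel cylinder 36 diameter, 48 high, about 120 g, may be absent. Origin at the centre of its underside. A black terminal tab (8 wide, 15 high at the foot) sticks out along its +x to 28 mm from the axis; a dark line on its top points the same way. Starts on the shelf in the shut cabinet.
- can_green_tab (a point): tip of the terminal tab of the green can, 28 mm from its axis, 9 mm above its underside
- mat_green: green round station mat on the bench, 66 diameter, 1 mm, fixed. Origin at its centre on the bench; along its +x a white line leads to a brass contact block (10 x 24, 12 high, nearest face 39 mm from the centre). The can stands on the bench within the white circle, its underside at height 0.
- can_yellow: coil can with a yellow top: upright steel cylinder 36 diameter, 48 high, about 120 g, may be absent. Origin at the centre of its underside. A black terminal tab (8 wide, 15 high at the foot) sticks out along its +x to 28 mm from the axis; a dark line on its top points the same way. Starts on the shelf in the shut cabinet.
- can_yellow_tab (a point): tip of the terminal tab of the yellow can, 28 mm from its axis, 9 mm above its underside
- mat_yellow: yellow round station mat on the bench, 66 diameter, 1 mm, fixed. Origin at its centre on the bench; along its +x a white line leads to a brass contact block (10 x 24, 12 high, nearest face 39 mm from the centre). The can stands on the bench within the white circle, its underside at height 0.
- sponge_pot: brass sponge pot, 68 diameter, 47 high, bystander
- flux_jar: amber jar, 50 diameter, 70 high, bystander
- driver: screwdriver, 160 long, lying on the bench, bystander

How it is judged:
By the outcome, as a careful person would: the job done as asked, in the order asked, and still so for the second after the job is handed in, with the robot touching nothing.
Of can_red, can_blue, can_green, can_yellow only 3 to 4 are there at a start; the rules pass over those that are not, and their reading is None.
At some moment in a run one of can_red, can_blue, can_green, can_yellow may be knocked a few centimetres aside while the robot is not near it.
It also fails if it takes over 208 s, if anything falls off the work surface, if the arm or the gripper's body presses on something with over 40 N, if the wrist force passes 120 N, or if a joint passes its speed limit or range.

ROBOT

A 6-joint arm with a two-finger parallel gripper is mounted at the origin on the work surface. World frame = base frame: x ahead of the robot, y to its left, z up, the work surface at z = 0. Lengths are in m, angles in rad, forces in N, time in s.
With the tool pointing down it reaches from about 0.375 to 0.975 m from the base axis. Payload 3.8 kg.
Tool frame: the origin (TCP) lies midway between the tips of the shut fingers; the grasp point (between the pads) lies 19 mm behind it; z points along the fingers, y is the line along which they close (so a half turn about z gives the same grasp; the last joint's range is limited). The gripper opens to 85 mm and grips with 20 to 120 N. Pads are 22 mm wide; open, the fingers measure 114 mm over their backs; the gripper's body (76 mm by 85 mm) begins 54 mm behind the grasp point. The pads swing forward as they close: fully open they stand 13 mm farther back than shut.
Start: joints at [-1.262, 0.264, 1.604, -0, 1.274, -0.037], TCP at [0.229, -0.635, 0.231] pointing down, gripper open.
Joint ranges: [-2.63, 2.63], [-0.94, 2.18], [0.31, 2.57], [-1.31, 4.45], [0, 2.66], [-2.55, 2.55]. Speed limits (rad/s): [2.57, 2.57, 3.14, 3.14, 3.14, 3.14].

INTERFACE

Orientations are given as a rotation vector (axis times angle).
In Python, from workcell import bot gives the robot as it stands.
- The arm moves only by the tool step_arm, never from a script. Its argument "motion" is a list of rows, each a list of 5 numbers: the finger opening in cm, from 0 to 8.54, then the shift along the tool's x, y, z in cm, then the turn about the tool's z in degrees. In form: [[claw, dx, dy, dz, twist], ...]. A call has 1 to 20 rows; each row is the pose to reach, as a shift and turn from the pose commanded when the call began, along the tool's axes at that moment; what a row does not reach only later rows make up. A row lasts 1/10 s, in which the tool goes at most 50 mm and 8.59 degrees, less where a joint would pass 70% of its speed; a pose out of reach is approached as far as the arm can. A call with a gripper value outside its range is refused whole. The fingers move at their own pace and stop on an object; "force" is the grip in N (left out, the last holds). Time passes only in rows, so rows that repeat a pose let the fingers close. It gives the time, the measured TCP pose, the force, the opening and the grip force at its end, in the units of the state.
- bot.read_state(): the state, without advancing time (a new reading comes with each control period).
- bot.read_camera(name): name is "scene" or "top"; returns (picture, depth): 480x640x3 uint8, red, green, blue; 480x640 float32, m along the optical axis (not along the pixel's ray), 0 where there is no reading.
- bot.calibration(name): a dict with "mtx" (3x3 intrinsics, pixels), "origin" and "orientation" of the camera in the world. Camera axes: x right, y up, looking along -z (the intrinsics and any distortion apply to the point x, -y, -z); pixel columns grow to the right and rows downward; lengths in m; the calibration is good to about 2 mm. A picture is of the moment at which its call begins. calibration takes no time and is no camera call.
- bot.finish_job(): hands the job in; it is judged then, once.
The state is a dict: "time": time; "q": joint angles; "joint_vel": joint speeds; "joint_torque": joint torques, N m; "tool_pos": TCP position; "tcp_rot": TCP orientation; "wrist_force": force on the tool from outside, world axes, zero at the start; "torque": the same for the moment, N m; "width": opening from 0.0 (shut) to 1.0 (fully open); "grip_force": force on a finger pad.
Only numpy, scipy, OpenCV 4.12 (cv2) and the standard library are available. Lean on these libraries where they do the work, as an engineer would, in place of code of your own. Each camera call takes 0.05 s, during which the arm holds its last target. There are 200 camera calls.

## Working session

There is one attempt and no reset: what is moved stays moved. The work goes in short steps, Python scripts to look and compute and a tool call to move; the robot and the scene stay as the last step left them, time stands still between calls to the robot, and variables do not carry over. Pictures are saved under pics/ and viewed, at most 14 in all, crops included, and the job is handed in when it is done.

Besides the shell and the picture viewer there is one more tool, called after "Emit:" as name(argument=value, ...) on one line, values as JSON. step_arm: Moves the arm, as the interface text tells. Its arguments: {"type":"object","properties":{"motion":{"type":"array","items":{"type":"array","items":{"type":"number"}}},"force":{"type":"number"}},"required":["motion"]}

```bash
mkdir -p pics; ls; python3 - <<'E'
from workcell import bot
import cv2,numpy as np
for n in("scene","top"):
    p,d=bot.read_camera(n);cv2.imwrite(f"pics/{n}0.png",p[:,:,::-1]);np.save(f"pics/{n}0.npy",d)
    c=bot.calibration(n);print(n,{k:np.round(v,4).tolist() for k,v in c.items() if not isinstance(v,str)})
s=bot.read_state();print({k:np.round(v,3).tolist() for k,v in s.items()})
E
```

```text
pics
scene {'mtx': [[577.8419, 0.0, 321.0829], [0.0, 577.8419, 236.1269], [0.0, 0.0, 1.0]], 'origin': [1.1353, 0.8849, 1.0317], 'orientation': [0.3124, 1.0705, 2.3453]}
top {'mtx': [[450.4972, 0.0, 319.6533], [0.0, 450.4972, 240.2253], [0.0, 0.0, 1.0]], 'origin': [0.451, -0.006, 1.1958], 'orientation': [0.1009, -0.0834, -1.5592]}
{'time': 0.1, 'q': [-1.262, 0.265, 1.605, 0.0, 1.274, -0.037], 'joint_vel': [0.002, -0.002, -0.002, -0.001, 0.001, 0.002], 'joint_torque': [-0.0, -51.671, -36.859, -0.0, 0.006, 0.0], 'tool_pos': [0.229, -0.634, 0.23], 'tcp_rot': [-3.093, -0.54, 0.0], 'wrist_force': [0.65, 0.253, -0.767], 'torque': [0.008, -0.019, -0.024], 'grip_force': 0.0, 'width': 1.001}
```

View pics/top0.png

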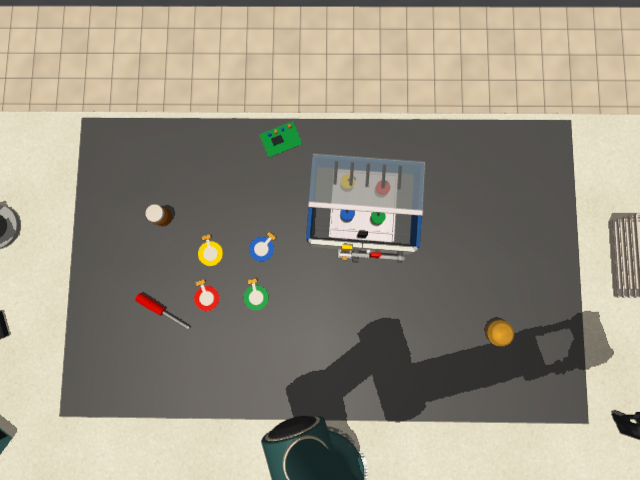

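View pics/scene0.png

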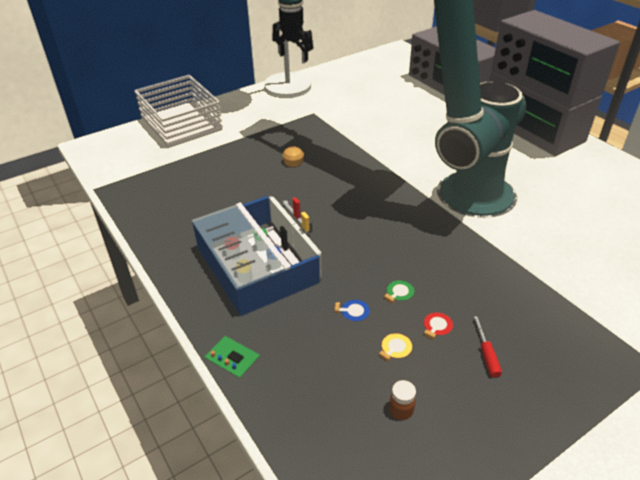

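The top view has world +x up and +y left. The cabinet is at about (365,205) with its front facing the robot, and all four cans are visible inside it. The mats are at yellow (210,253), blue (262,248), red (206,297) and green (256,297). I'll enlarge both regions.

```bash
cat > h.py <<'E'
import numpy as np,cv2
from workcell import bot
from scipy.spatial.transform import Rotation as R
def ray(n,u,v):
    c=bot.calibration(n);K=np.array(c["mtx"])
    q=np.linalg.inv(K)@[u,v,1]; return np.array(c["origin"]),R.from_rotvec(c["orientation"]).apply([q[0],-q[1],-1])
def px(n,u,v,z):   # pixel -> world on plane z
    o,r=ray(n,u,v); return o+r*(z-o[2])/r[2]
def proj(n,P):
    c=bot.calibration(n);p=R.from_rotvec(c["orientation"]).inv().apply(np.atleast_2d(P)-np.array(c["origin"]))
    K=np.array(c["mtx"]); return np.c_[K[0,0]*p[:,0]/-p[:,2]+K[0,2],-K[1,1]*p[:,1]/-p[:,2]+K[1,2]]
def snap(n,name,x0,y0,w,h,s):
    p,d=bot.read_camera(n);c=cv2.resize(p[y0:y0+h,x0:x0+w],None,fx=s,fy=s,interpolation=cv2.INTER_CUBIC)
    cv2.imwrite(f"pics/{name}.png",c[:,:,::-1]);return p,d
E
python3 - <<'E'
import cv2,numpy as np
p=cv2.imread("pics/top0.png")
a=cv2.resize(p[145:275,295:435],None,fx=5,fy=5,interpolation=cv2.INTER_CUBIC);cv2.imwrite("pics/cab.png",a[:600])
b=cv2.resize(p[225:320,180:290],None,fx=6,fy=6,interpolation=cv2.INTER_CUBIC);cv2.imwrite("pics/mats.png",b)
E
```

```text
(no output)
```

View pics/cab.png

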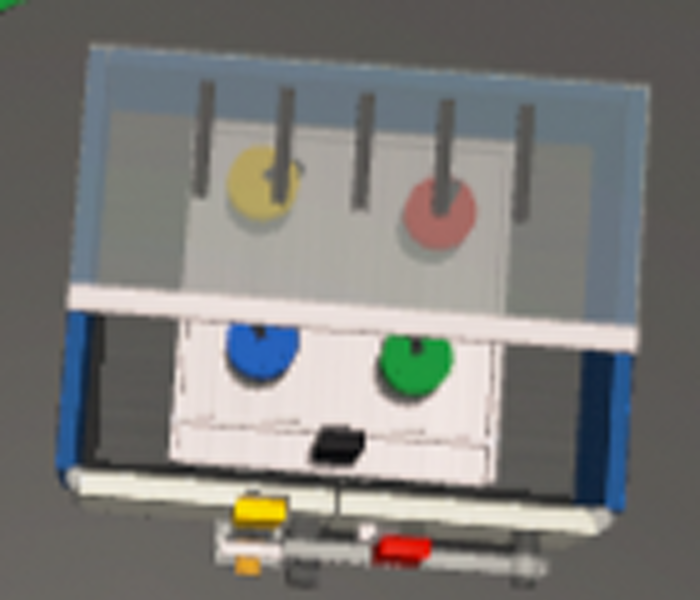

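View pics/mats.png

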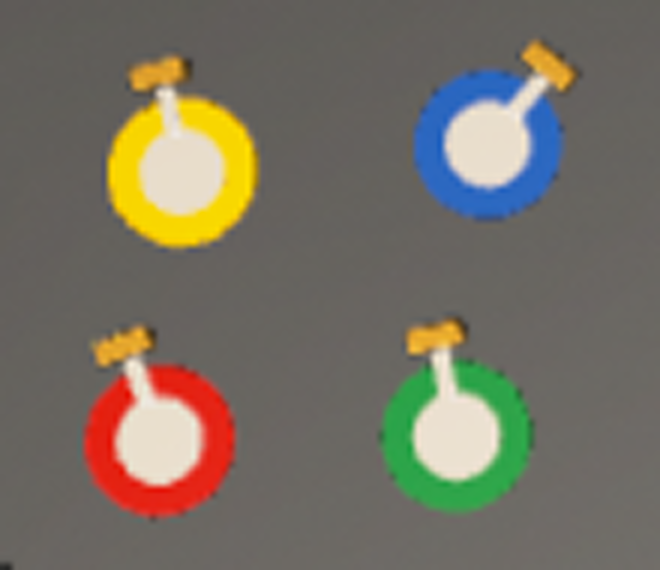

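```bash
cat > m.py <<'E'
from h import *
from scipy.optimize import least_squares
f=lambda c,x0,y0,s:((c[0]+.5)/s-.5+x0,(c[1]+.5)/s-.5+y0)
obs=[((92,45),(.215,.141,.095)),((648,87),(.215,-.141,.095)),((260,510),(-.018,.040,.141)),((402,548),(-.030,-.030,.136)),((338,428),(.026,0,.086)),((68,308),(.085,.141,.095)),((636,350),(.085,-.141,.095))]
W=np.array([px("top",*f(c,295,145,5),P[2])[:2] for c,P in obs]);L=np.array([P[:2] for _,P in obs])
rot=lambda a:np.array([[np.cos(a),-np.sin(a)],[np.sin(a),np.cos(a)]])
r=least_squares(lambda p:((rot(p[2])@L.T).T+p[:2]-W).ravel(),[.5,0,0])
print("cab",r.x,"res mm",(r.fun.reshape(-1,2)*1000).round(1).tolist())
for n,m,c in(("yellow",(182,171),(158,74)),("blue",(488,144),(548,65)),("red",(159,440),(123,345)),("green",(456,436),(435,337))):
    a=px("top",*f(m,180,225,6),.001)[:2];b=px("top",*f(c,180,225,6),.012)[:2]
    print(n,a.round(4),np.linalg.norm(b-a).round(4),np.degrees(np.arctan2(*(b-a)[::-1])).round(1))
E
python3 m.py
```

```text
cab [ 0.57557867 -0.09768351 -0.07202351] res mm [[-0.2, 1.5], [-0.7, -0.8], [-0.4, 0.6], [-0.5, -1.1], [-6.4, -1.2], [4.8, 0.6], [3.3, 0.4]]
yellow [0.5548 0.3006] 0.0431 12.7
blue [0.5681 0.1646] 0.0438 -38.5
red [0.436  0.3061] 0.0437 19.5
green [0.4391 0.1754] 0.0438 11.4
```

```bash
cat >> h.py <<'E'
A=-.0720;C=np.array([.5755,-.0977])
def set_cab(x,y,a):
    global A,C;A=a;C=np.array([x,y])
def cab(x,y): c,s=np.cos(A),np.sin(A);return C+[c*x-s*y,s*x+c*y]
def uncab(w): c,s=np.cos(A),np.sin(A);d=np.asarray(w)[:2]-C;return np.array([c*d[0]+s*d[1],-s*d[0]+c*d[1]])
def psi(s=None):
    s=s or bot.read_state();v=R.from_rotvec(s["tcp_rot"]).apply([1,0,0]);return np.degrees(np.arctan2(v[1],v[0]))
def rel(pos,ps,ref=None,ar=None): # -> dx dy dz cm, twist deg
    s=bot.read_state();p0=np.array(s["tool_pos"]) if ref is None else np.array(ref);a=psi(s) if ar is None else ar
    r=np.radians(a);d=np.array(pos)-p0
    X=np.array([np.cos(r),np.sin(r),0]);Y=np.array([np.sin(r),-np.cos(r),0])
    return [round(float(v),2) for v in (d@X*100,d@Y*100,-d[2]*100,(a-ps+180)%360-180)]
E
sed -i 's/^obs=\[/obs=[/; s/,((338,428).*$/]/' m.py; python3 m.py|head -1
python3 - <<'E'
from h import *
print(psi(),cab(-.03,-.03),rel([*cab(-.03,-.03),.20],np.degrees(A)+90))
E
```

```text
cab [ 0.57602101 -0.09763725 -0.07310079] res mm [[0.4, 1.3], [-0.4, -1.0], [0.1, 0.7], [-0.1, -1.0]]
19.810000706280945 [ 0.54341959 -0.12546414] [46.87, -37.21, 3.01, -66.06]
```

Emit:
step_arm(motion=[[4,46.9,-37.2,3,-66],[4,46.9,-37.2,3,-66],[4,46.9,-37.2,3,-66],[4,46.9,-37.2,3,-66],[4,46.9,-37.2,3,-66],[4,46.9,-37.2,3,-66],[4,46.9,-37.2,3,-66],[4,46.9,-37.2,3,-66],[4,46.9,-37.2,3,-66],[4,46.9,-37.2,3,-66],[4,46.9,-37.2,3,-66],[4,46.9,-37.2,3,-66],[4,46.9,-37.2,3,-66],[4,46.9,-37.2,3,-66],[4,46.9,-37.2,3,-66],[4,46.9,-37.2,3,-66]], force=40)

```text
time: 1.7
tool_pos: [0.5432, -0.1274, 0.2012]
tcp_rot: [-2.303, -2.137, 0.001]
wrist_force: [0.6, 0.4, -0.3]
width: 0.469
grip_force: 0.0
```

```bash
sed -i 's/^A=.*/A=-.0731;C=np.array([.5760,-.0976])/' h.py; cat > arc.py <<'E'
from h import *
import sys
# lever/grip arc offsets relative to a reference pose at door angle 0
def arc(hy,along,front,sgn,a0=0,angs=()):
    out=[]
    P=lambda t:np.array(cab(*(np.array([0,hy])+ (lambda c,s:np.array([c*(-front)-s*(sgn*along),s*(-front)+c*(sgn*along)]))(np.cos(sgn*t),np.sin(sgn*t)))))
    ps=np.degrees(A)+90+np.degrees(sgn*a0)
    for t in angs: out.append(rel([*P(t),0],np.degrees(A)+90+np.degrees(sgn*t),[*P(a0),0],ps))
    return out
E
python3 - <<'E'
from arc import *
s=bot.read_state();print(s["time"],s["tool_pos"],psi(s),s["q"],s["width"])
print(rel([*cab(-.03,-.03),.100],np.degrees(A)+90))
x0=.100-.0199
for r in arc(-.13,x0,.03,1,0,np.radians(np.r_[8:97:8])):print(r)
E
```

```text
1.7 [ 0.54322106 -0.12741151  0.20115957] 85.70203273357644 [-2.74804597e-01  6.50307510e-02  1.89061131e+00 -3.81470944e-04
  1.18629596e+00 -1.99647711e-01] 0.46905226405169437
[0.21, 0.05, 10.12, -0.11]
[-0.5, -1.09, -0.0, -8.0]
[-1.14, -2.09, -0.0, -16.0]
[-1.91, -3.0, -0.0, -24.0]
[-2.81, -3.79, -0.0, -32.0]
[-3.8, -4.45, -0.0, -40.0]
[-4.88, -4.96, -0.0, -48.0]
[-6.02, -5.32, -0.0, -56.0]
[-7.2, -5.51, -0.0, -64.0]
[-8.39, -5.55, -0.0, -72.0]
[-9.57, -5.41, -0.0, -80.0]
[-10.73, -5.11, -0.0, -88.0]
[-11.83, -4.65, -0.0, -96.0]
```

Emit:
step_arm(motion=[[4,0.2,0,5,0],[4,0.2,0,9,0],[4,0.2,0,10.1,0],[4,0.2,0,10.1,0],[4,0.2,0,10.1,0],[0,0.2,0,10.1,0],[0,0.2,0,10.1,0],[0,0.2,0,10.1,0],[0,0.2,0,10.1,0],[0,0.2,0,10.1,0],[0,0.2,0,10.1,0]])

```text
time: 2.8
tool_pos: [0.5444, -0.1245, 0.1027]
tcp_rot: [2.299, 2.139, -0.0]
wrist_force: [-4.8, 0.1, 7.9]
width: 0.112
grip_force: 40.7
```

Emit:
step_arm(motion=[[0,-0.4,0,-0.6,0],[0,-0.9,0,-1.2,0],[0,-1.4,0,-1.7,0],[0,-2,0,-2.2,0],[0,-2,0,-2.2,0],[0,-2,0,-2.2,0]])

```text
time: 3.4
tool_pos: [0.5428, -0.1447, 0.123]
tcp_rot: [2.301, 2.138, -0.0]
wrist_force: [-1.0, 1.8, 1.9]
width: 0.115
grip_force: 40.1
```

Emit:
step_arm(motion=[[0,-0.24,-0.55,0,-4],[0,-0.5,-1.09,0,-8],[0,-0.8,-1.6,0,-12],[0,-1.14,-2.09,0,-16],[0,-1.5,-2.55,0,-20],[0,-1.91,-3,0,-24],[0,-2.35,-3.4,0,-28],[0,-2.81,-3.79,0,-32],[0,-3.3,-4.13,0,-36],[0,-3.8,-4.45,0,-40],[0,-4.33,-4.72,0,-44],[0,-4.88,-4.96,0,-48],[0,-6.02,-5.32,0,-56],[0,-7.2,-5.51,0,-64],[0,-8.39,-5.55,0,-72],[0,-9.57,-5.41,0,-80],[0,-10.73,-5.11,0,-88],[0,-11.3,-4.9,0,-92],[0,-11.3,-4.9,0,-92],[0,-11.3,-4.9,0,-92]])

```text
time: 5.4
tool_pos: [0.4858, -0.2537, 0.1229]
tcp_rot: [0.063, 3.14, -0.002]
wrist_force: [-1.2, 0.4, 1.6]
width: 0.108
grip_force: 40.2
```

```bash
python3 - <<'E'
from h import *
snap("scene","s1",150,120,300,220,2.6)
s=bot.read_state();print(s["time"],s["tool_pos"],uncab(s["tool_pos"]),psi(s),s["wrist_force"])
E
```

```text
5.45 [ 0.48573363 -0.25367566  0.12288935] [-0.07862633 -0.16225144] 177.73351625427028 [-1.26470696 -1.09077911  1.63271918]
```

View pics/s1.png

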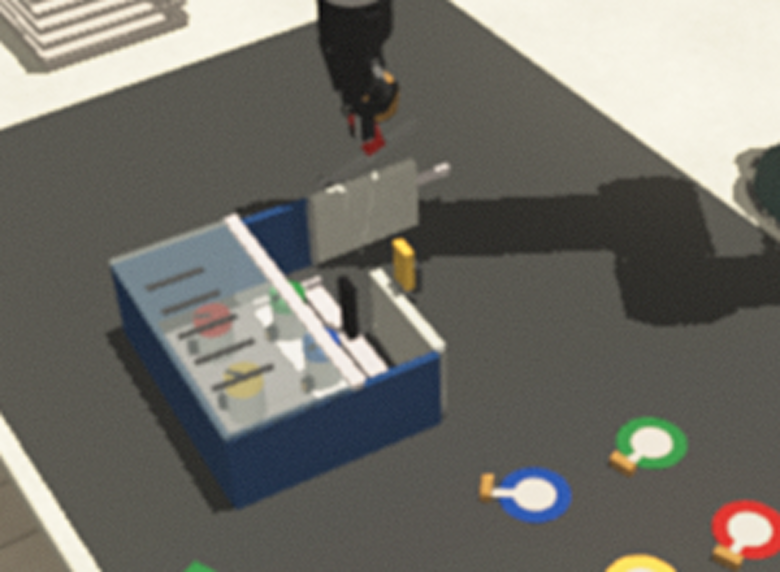

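The right door stands square and its latch is still held. I'll let go and move to the yellow grip.

Emit:
step_arm(motion=[[3,0,0,0,0],[3,0,0,0,0],[3,0,0,0,0],[3,0,0,-5,0],[3,0,0,-9,0],[3,0,0,-9,0]])

```text
time: 6.05
tool_pos: [0.4894, -0.2554, 0.2196]
tcp_rot: [0.06, 3.13, -0.01]
wrist_force: [0.9, -0.4, 0.4]
width: 0.35
grip_force: 0.0
```

```bash
python3 - <<'E'
from arc import *
g=cab(-.018,.040);a=np.degrees(A)+90
print(bot.read_state()["tool_pos"],rel([*g,.21],a),g)
for r in arc(.13,.09,.018,-1,0,np.radians(np.r_[8:97:8,90])):print(r)
E
```

```text
[ 0.48942047 -0.25540628  0.21956092] [-6.39, 20.16, 0.96, 92.0] [ 0.56096947 -0.0563922 ]
[0.34, -1.24, -0.0, 8.0]
[0.84, -2.41, -0.0, 16.0]
[1.51, -3.51, -0.0, 24.0]
[2.32, -4.5, -0.0, 32.0]
[3.26, -5.36, -0.0, 40.0]
[4.32, -6.09, -0.0, 48.0]
[5.46, -6.67, -0.0, 56.0]
[6.67, -7.08, -0.0, 64.0]
[7.93, -7.32, -0.0, 72.0]
[9.21, -7.38, -0.0, 80.0]
[10.48, -7.26, -0.0, 88.0]
[11.73, -6.96, -0.0, 96.0]
[10.8, -7.2, -0.0, 90.0]
```

Emit:
step_arm(motion=[[4,-6.4,20.2,1,92],[4,-6.4,20.2,1,92],[4,-6.4,20.2,1,92],[4,-6.4,20.2,1,92],[4,-6.4,20.2,1,92],[4,-6.4,20.2,1,92],[4,-6.4,20.2,1,92],[4,-6.4,20.2,1,92],[4,-6.4,20.2,1,92],[4,-6.4,20.2,1,92],[4,-6.4,20.2,1,92],[4,-6.4,20.2,1,92],[4,-6.4,20.2,1,92],[4,-6.4,20.2,1,92]])

```text
time: 7.45
tool_pos: [0.557, -0.0537, 0.202]
tcp_rot: [-2.298, -2.141, 0.0]
wrist_force: [0.1, -0.2, -0.7]
width: 0.467
grip_force: 0.0
```

Emit:
step_arm(motion=[[4,0,0,5,0],[4,0,0,9,0],[4,0,0,10.4,0],[4,0,0,10.4,0],[4,0,0,10.4,0],[0,0,0,10.4,0],[0,0,0,10.4,0],[0,0,0,10.4,0],[0,0,0,10.4,0],[0,0,0,10.4,0],[0,0,0,10.4,0]])

```text
time: 8.55
tool_pos: [0.5597, -0.0542, 0.1008]
tcp_rot: [2.299, 2.135, 0.006]
wrist_force: [2.7, -1.3, 6.8]
width: 0.112
grip_force: 39.5
```

Emit:
step_arm(motion=[[0,0,0,-0.8,0],[0,0,0,-1.5,0],[0,0,0,-2.2,0],[0,0,0,-2.3,0],[0,0,0,-2.3,0],[0,0,0,-2.3,0]])

```text
time: 9.15
tool_pos: [0.5591, -0.054, 0.1226]
tcp_rot: [2.3, 2.136, 0.005]
wrist_force: [4.3, -0.3, 1.7]
width: 0.114
grip_force: 41.3
```

Emit:
step_arm(motion=[[0,0.16,-0.63,0,4],[0,0.34,-1.24,0,8],[0,0.57,-1.84,0,12],[0,0.84,-2.41,0,16],[0,1.16,-2.97,0,20],[0,1.51,-3.51,0,24],[0,1.9,-4.02,0,28],[0,2.32,-4.5,0,32],[0,2.78,-4.95,0,36],[0,3.26,-5.36,0,40],[0,3.78,-5.74,0,44],[0,4.32,-6.09,0,48],[0,5.46,-6.67,0,56],[0,6.67,-7.08,0,64],[0,7.93,-7.32,0,72],[0,9.21,-7.38,0,80],[0,10.48,-7.26,0,88],[0,11.1,-7.1,0,92],[0,11.1,-7.1,0,92],[0,11.1,-7.1,0,92]])

```text
time: 11.15
tool_pos: [0.4988, 0.0608, 0.1233]
tcp_rot: [3.135, -0.168, 0.015]
wrist_force: [10.3, -6.2, -0.7]
width: 0.111
grip_force: 39.2
```

```bash
python3 - <<'E'
from h import *
s=bot.read_state();print(s["time"],s["tool_pos"],uncab(s["tool_pos"]),psi(s),s["wrist_force"])
h=cab(.026,0);a=np.degrees(A)+90;print(h,rel([*h,.20],a))
E
```

```text
11.15 [0.49880464 0.06080967 0.12330398] [-0.08855864  0.15234866] -6.147706338293621 [10.31196775 -6.1549165  -0.67282182]
[ 0.60193056 -0.09949891] [11.97, 14.83, -7.67, -91.96]
```

Emit:
step_arm(motion=[[3,0,0,0,0],[3,0,0,0,0],[3,0,0,0,0],[3,0,0,-4,0],[3,0,0,-8,0],[3,12,14.8,-8,-92],[3,12,14.8,-8,-92],[3,12,14.8,-8,-92],[3,12,14.8,-8,-92],[3,12,14.8,-8,-92],[3,12,14.8,-8,-92],[3,12,14.8,-8,-92],[3,12,14.8,-8,-92],[3,12,14.8,-8,-92],[3,12,14.8,-8,-92],[3,12,14.8,-8,-92],[3,12,14.8,-8,-92],[3,12,14.8,-8,-92],[3,12,14.8,-8,-92],[3,12,14.8,-8,-92]])

```text
time: 13.15
tool_pos: [0.5977, -0.0979, 0.2012]
tcp_rot: [-2.302, -2.137, 0.0]
wrist_force: [-0.1, -0.4, -0.4]
width: 0.349
grip_force: 0.0
```

```bash
python3 - <<'E'
from h import *
h=cab(.026,0);a=np.degrees(A)+90;print(rel([*h,.060],a))
p,d=bot.read_camera("top");cv2.imwrite("pics/t2.png",cv2.resize(p[130:290,270:450],None,fx=4,fy=4)[:,:,::-1])
E
```

```text
[-0.13, 0.43, 14.12, -0.06]
```

View pics/t2.png

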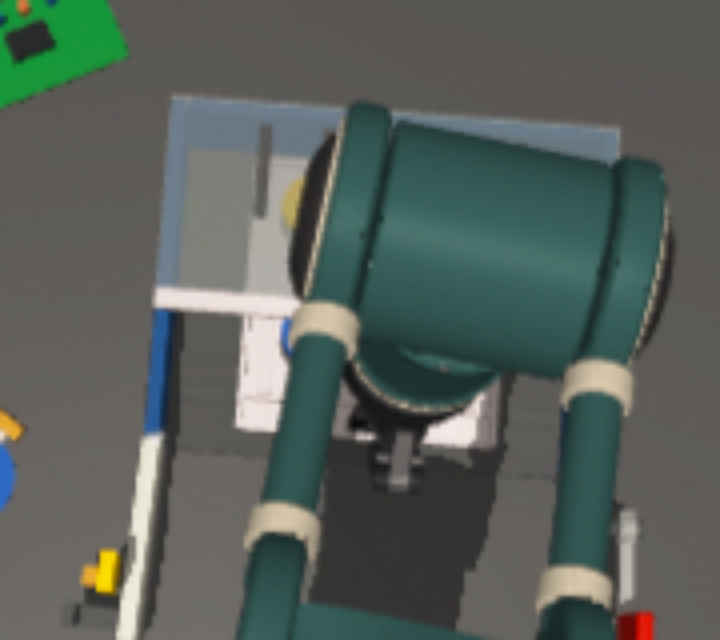

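Both doors stand open, with the left door's grip at about (105,570) and the latch at about (630,560). The arm covers the cans. Next I'll pinch the shelf handle and pull.

Emit:
step_arm(motion=[[3,-0.1,0.4,5,0],[3,-0.1,0.4,10,0],[3,-0.1,0.4,13,0],[3,-0.1,0.4,14.1,0],[3,-0.1,0.4,14.1,0],[3,-0.1,0.4,14.1,0],[0,-0.1,0.4,14.1,0],[0,-0.1,0.4,14.1,0],[0,-0.1,0.4,14.1,0],[0,-0.1,0.4,14.1,0],[0,-0.1,0.4,14.1,0]])

```text
time: 14.3
tool_pos: [0.6021, -0.0995, 0.0631]
tcp_rot: [2.3, 2.138, 0.0]
wrist_force: [-4.5, -0.3, 5.8]
width: 0.108
grip_force: 40.6
```

Emit:
step_arm(motion=[[0,0,-0.5,0,0],[0,0,-1.5,0,0],[0,0,-2.5,0,0],[0,0,-3.5,0,0],[0,0,-4.5,0,0],[0,0,-5.5,0,0],[0,0,-6.5,0,0],[0,0,-7.5,0,0],[0,0,-8.5,0,0],[0,0,-9.5,0,0],[0,0,-10.5,0,0],[0,0,-11.5,0,0],[0,0,-12.5,0,0],[0,0,-13.5,0,0],[0,0,-14.5,0,0],[0,0,-15.3,0,0],[0,0,-15.9,0,0],[0,0,-16.1,0,0],[0,0,-16.1,0,0],[0,0,-16.1,0,0]])

```text
time: 16.3
tool_pos: [0.4428, -0.0884, 0.063]
tcp_rot: [2.297, 2.136, 0.003]
wrist_force: [-1.9, -1.3, 11.6]
width: 0.11
grip_force: 41.7
```

Emit:
step_arm(motion=[[0,0,0,0,0],[2.5,0,0,0,0],[2.5,0,0,0,0],[2.5,0,0,0,0],[2.5,0,0,-5,0],[2.5,0,0,-10,0],[2.5,0,0,-15,0],[2.5,0,0,-15,0]])

```text
time: 17.1
tool_pos: [0.446, -0.0887, 0.2182]
tcp_rot: [2.292, 2.131, 0.012]
wrist_force: [0.3, 0.1, 0.0]
width: 0.295
grip_force: 0.0
```

```bash
python3 - <<'E'
from h import *
s=bot.read_state();print(s["tool_pos"],uncab(s["tool_pos"]),s["q"])
E
```

```text
[ 0.44602263 -0.0886513   0.218228  ] [-0.13028382 -0.00056808] [-2.51031154e-01 -1.64659024e-01  2.07703478e+00  6.33391347e-05
  1.21492466e+00 -1.78047727e-01]
```

Emit:
step_arm(motion=[[6,38,-6,-8,0],[6,38,-6,-8,0],[6,38,-6,-8,0],[6,38,-6,-8,0],[6,38,-6,-8,0],[6,38,-6,-8,0],[6,38,-6,-8,0],[6,38,-6,-8,0],[6,38,-6,-8,0],[6,38,-6,-8,0]])

```text
time: 18.1
tool_pos: [0.4084, 0.2963, 0.2892]
tcp_rot: [2.298, 2.142, -0.003]
wrist_force: [0.8, 0.3, 0.3]
width: 0.705
grip_force: 0.0
```

```bash
python3 - <<'E'
from h import *
p,d=snap("top","t3",320,190,110,100,6)
print(bot.read_state()["tool_pos"])
E
```

```text
[0.40848907 0.29528342 0.28903247]
```

View pics/t3.png

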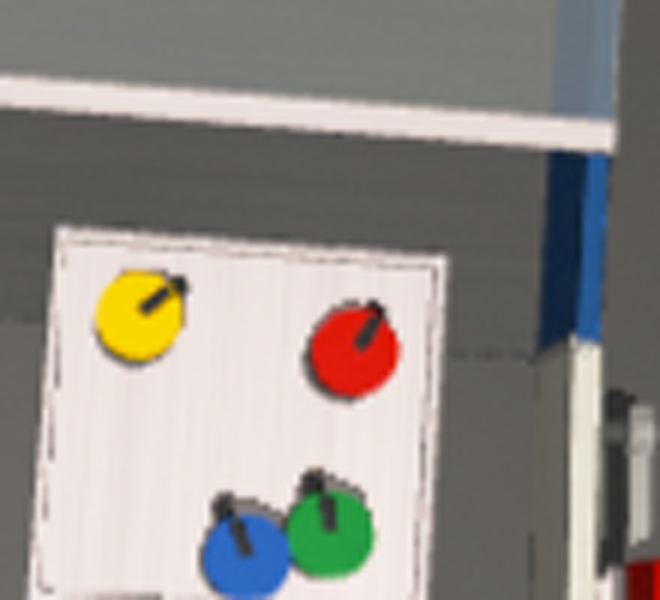

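Yellow is at (141,315), red (354,352), green (330,532) and blue (246,557). Blue has been knocked against green. All the tabs point up, towards the cabinet. I'll measure centres and line directions in code.

```bash
cat >> h.py <<'E'
HUE={"red":(0,10),"yellow":(22,36),"green":(50,80),"blue":(100,130)}
def cans(p,zb,seeds,n="top"):
    "centre of top disc (z=zb+48mm) and line/tab angles; seeds: name->(u,v)"
    S=8;out={}
    for k,(u,v) in seeds.items():
        x0,y0=int(u)-20,int(v)-20;c=cv2.resize(p[y0:y0+41,x0:x0+41],None,fx=S,fy=S,interpolation=cv2.INTER_CUBIC)
        h=cv2.cvtColor(c,cv2.COLOR_RGB2HSV).astype(int);a,b=HUE[k]
        m=((h[...,0]>=a)&(h[...,0]<=b)&(h[...,1]>120)&(h[...,2]>70)).astype(np.uint8)
        _,lab,st,ce=cv2.connectedComponentsWithStats(m);i=1+np.argmax(st[1:,4])
        hull=cv2.convexHull(np.argwhere(lab==i)[:,::-1].astype(np.int32))
        M=cv2.moments(hull);cc=np.array([M["m10"],M["m01"]])/M["m00"]
        org=lambda q:((q[0]+.5)/S-.5+x0,(q[1]+.5)/S-.5+y0)
        w=px(n,*org(cc),zb+.048)[:2]
        dm=np.zeros(m.shape,np.uint8);cv2.fillConvexPoly(dm,hull,1);rr=cv2.contourArea(hull)/np.pi
        yy,xx=np.mgrid[:m.shape[0],:m.shape[1]]
        D=dm*((xx-cc[0])**2+(yy-cc[1])**2<.8*rr)*np.clip(110-c.max(2).astype(float),0,None)
        g=np.array([(D*xx).sum(),(D*yy).sum()])/max(D.sum(),1)
        e=px(n,*org(g),zb+.048)[:2]-w
        out[k]=(w,np.degrees(np.arctan2(e[1],e[0])),2*np.sqrt(rr)/S,np.linalg.norm(e),org(cc))
    return out
E
python3 - <<'E'
from h import *
p,_=bot.read_camera("top")
f=lambda c:((c[0]+.5)/6-.5+320,(c[1]+.5)/6-.5+190)
S={"yellow":(141,315),"red":(354,352),"green":(330,532),"blue":(246,557)}
T={"yellow":(182,284),"red":(376,306),"green":(312,476),"blue":(222,500)}
r=cans(p,.018,{k:f(v) for k,v in S.items()})
for k,(w,a,dia,e,o) in r.items():
    t=px("top",*f(T[k]),.032)[:2]-w
    print(k,w.round(4),uncab(w).round(3),"line",round(a,1),"d",round(dia,1),round(e*1e3,1),"tab",np.degrees(np.arctan2(t[1],t[0])).round(1),np.linalg.norm(t).round(4),(np.array(o)-f(S[k])).round(2))
E
```

```text
yellow [ 0.58   -0.0511] [0.001 0.047] line -45.1 d 14.9 9.5 tab -48.4 0.0266 [-0.31  0.03]
red [ 0.5654 -0.1411] [-0.007 -0.044] line -35.5 d 14.9 10.2 tab -30.6 0.0272 [-0.06 -0.04]
green [ 0.4895 -0.1304] [-0.084 -0.039] line 2.3 d 14.2 8.9 tab 7.7 0.0258 [-0.17  0.17]
blue [ 0.4793 -0.0962] [-0.097 -0.006] line 15.8 d 14.5 9.0 tab 17.4 0.0262 [ 0.1  -0.03]
```

```bash
python3 - <<'E'
from h import *
s=bot.read_state();print(s["time"],s["tool_pos"],psi(s))
print(rel([.4793,-.0962,.15],107))
E
```

```text
18.2 [0.40865271 0.29470035 0.28907552] 85.78752067201859
[-38.47, 9.92, 13.91, -21.21]
```

Emit:
step_arm(motion=[[6,-38.5,9.9,3,-21.2],[6,-38.5,9.9,3,-21.2],[6,-38.5,9.9,3,-21.2],[6,-38.5,9.9,3,-21.2],[6,-38.5,9.9,3,-21.2],[6,-38.5,9.9,3,-21.2],[6,-38.5,9.9,3,-21.2],[6,-38.5,9.9,3,-21.2],[6,-38.5,9.9,3,-21.2],[6,-38.5,9.9,10,-21.2],[6,-38.5,9.9,13.9,-21.2],[6,-38.5,9.9,17.9,-21.2],[6,-38.5,9.9,17.9,-21.2],[6,-38.5,9.9,17.9,-21.2],[6,-38.5,9.9,17.9,-21.2]])

```text
time: 19.7
tool_pos: [0.4817, -0.096, 0.1143]
tcp_rot: [1.866, 2.522, 0.003]
wrist_force: [0.7, -0.9, -0.2]
width: 0.702
grip_force: 0.0
```

```bash
python3 - <<'E'
from h import *
s=bot.read_state();print(s["tool_pos"],psi(s))
print(rel([.4793,-.0962,.037],107))
p,d=snap("scene","s4",150,130,220,170,3)
E
```

```text
[ 0.48174984 -0.09595806  0.11425258] 106.98775582444918
[0.05, -0.24, 7.73, -0.01]
```

View pics/s4.png

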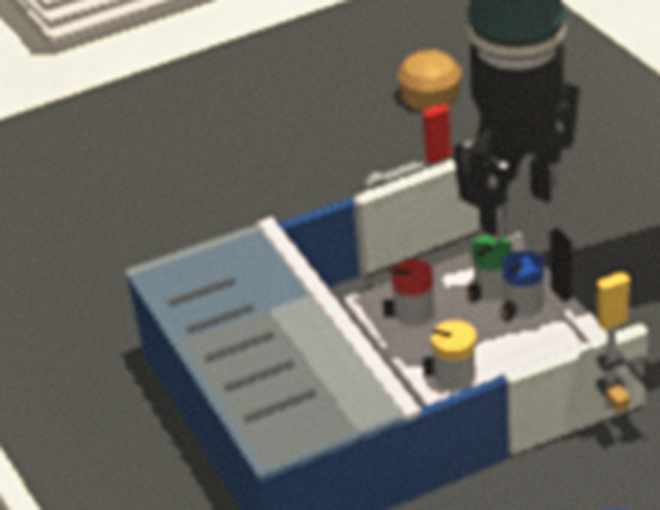

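The black handle at (560,262) stands too close to blue for that finger axis, so I'll take green first.

```bash
python3 - <<'E'
from h import *
print(rel([.4895,-.1304,.037],107))
print(rel([.439,.1754,.25],114.4,[.4895,-.1304,.25],107))
E
```

```text
[-3.5, -0.31, 7.77, -0.0]
[30.72, 4.11, -0.0, -7.4]
```

Emit:
step_arm(motion=[[6,-3.5,-0.2,0,0],[6,-3.5,-0.2,0,0],[6,-3.5,-0.2,3,0],[6,-3.5,-0.2,5.5,0],[6,-3.5,-0.2,7.5,0],[6,-3.5,-0.2,7.5,0],[6,-3.5,-0.2,7.5,0]])

```text
time: 20.45
tool_pos: [0.4892, -0.1295, 0.0379]
tcp_rot: [1.867, 2.524, 0.001]
wrist_force: [0.9, -0.3, 0.2]
width: 0.701
grip_force: 0.0
```

Emit:
step_arm(motion=[[0,0,0,0,0],[0,0,0,0,0],[0,0,0,0,0],[0,0,0,0,0],[0,0,0,0,0],[0,0,0,-3,0],[0,0,0,-8,0],[0,0,0,-14,0],[0,0,0,-20,0],[0,0,0,-22,0],[0,0,0,-22,0]])

```text
time: 21.55
tool_pos: [0.4922, -0.1306, 0.2649]
tcp_rot: [1.86, 2.514, 0.007]
wrist_force: [0.3, -0.8, -0.5]
width: 0.407
grip_force: 40.3
```

Emit:
step_arm(motion=[[0,30.7,4.1,0,-7.4],[0,30.7,4.1,0,-7.4],[0,30.7,4.1,0,-7.4],[0,30.7,4.1,0,-7.4],[0,30.7,4.1,0,-7.4],[0,30.7,4.1,0,-7.4],[0,30.7,4.1,0,-7.4],[0,30.7,4.1,6,-7.4],[0,30.7,4.1,11,-7.4],[0,30.7,4.1,16,-7.4],[0,30.7,4.1,18,-7.4],[0,30.7,4.1,18,-7.4],[0,30.7,4.1,18,-7.4],[0,30.7,4.1,18,-7.4]])

```text
time: 22.95
tool_pos: [0.4395, 0.1766, 0.0785]
tcp_rot: [1.701, 2.638, 0.005]
wrist_force: [0.4, 0.2, -0.4]
width: 0.403
grip_force: 40.4
```

```bash
python3 - <<'E'
from h import *
s=bot.read_state();print(s["tool_pos"],psi(s),s["width"],s["wrist_force"])
print(rel([.439,.1754,.020],114.4))
p,d=snap("top","t5",190,200,190,140,4)
E
```

```text
[0.43946992 0.1766075  0.07852543] 114.39391811759303 0.4033090721184418 [ 0.39922982  0.22934506 -0.40826464]
[-0.09, -0.09, 5.85, -0.01]
```

View pics/t5.png

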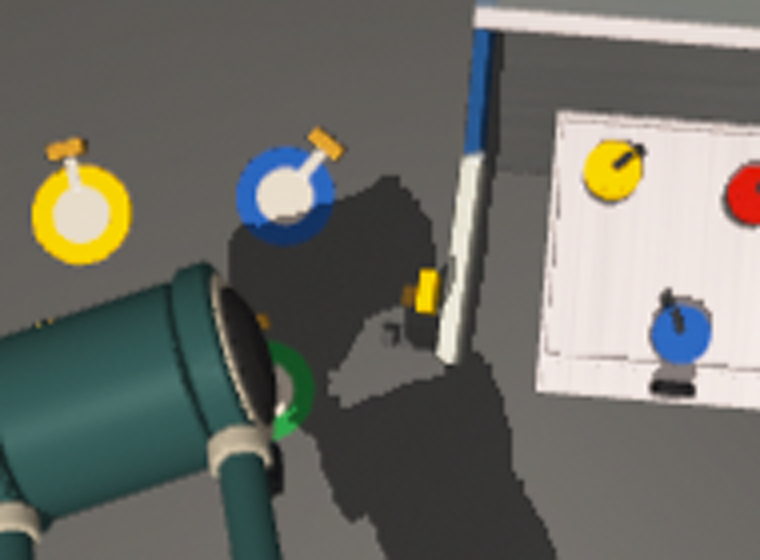

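Emit:
step_arm(motion=[[0,-0.1,-0.1,3,0],[0,-0.1,-0.1,5,0],[0,-0.1,-0.1,5.6,0],[0,-0.1,-0.1,5.8,0],[0,-0.1,-0.1,5.8,0],[6,-0.1,-0.1,5.8,0],[6,-0.1,-0.1,5.8,0],[6,-0.1,-0.1,5.8,0],[6,-0.1,-0.1,5.8,0],[6,-0.1,-0.1,0,0],[6,-0.1,-0.1,-5,0],[6,-0.1,-0.1,-10,0],[6,-0.1,-0.1,-15,0],[6,-0.1,-0.1,-18,0],[6,-0.1,-0.1,-18,0]])

```text
time: 24.5
tool_pos: [0.4408, 0.1762, 0.2637]
tcp_rot: [1.697, 2.634, 0.016]
wrist_force: [-0.2, 0.8, 0.8]
width: 0.705
grip_force: 0.0
```

```bash
python3 - <<'E'
from h import *
p,_=bot.read_camera("top")
f=lambda c:((c[0]+.5)/4-.5+190,(c[1]+.5)/4-.5+200)
r=cans(p,.018,{"blue":f((681,332)),"yellow":f((613,170))})
for k,(w,a,dia,e,o) in r.items(): print(k,w.round(4),uncab(w).round(3),round(a,1),round(dia,1),round(e*1e3,1))
w=r["blue"][0];print(bot.read_state()["tool_pos"],rel([*w,.25],176),rel([*w,.032],176))
E
```

```text
blue [ 0.4776 -0.0939] [-0.098 -0.004] 10.8 14.5 8.6
yellow [ 0.58   -0.0511] [0.001 0.047] -45.1 14.9 9.5
[0.43909738 0.17560909 0.26019432] [-26.14, -7.63, 1.02, -61.59] [-26.14, -7.63, 22.82, -61.59]
```

Emit:
step_arm(motion=[[6,-26.1,-7.6,0,-61.6],[6,-26.1,-7.6,0,-61.6],[6,-26.1,-7.6,0,-61.6],[6,-26.1,-7.6,0,-61.6],[6,-26.1,-7.6,0,-61.6],[6,-26.1,-7.6,0,-61.6],[6,-26.1,-7.6,0,-61.6],[6,-26.1,-7.6,5,-61.6],[6,-26.1,-7.6,10,-61.6],[6,-26.1,-7.6,14,-61.6],[6,-26.1,-7.6,14,-61.6],[6,-26.1,-7.6,14,-61.6],[6,-26.1,-7.6,14,-61.6]])

```text
time: 25.85
tool_pos: [0.4772, -0.0945, 0.1182]
tcp_rot: [0.109, 3.137, -0.001]
wrist_force: [0.2, -0.5, 0.4]
width: 0.704
grip_force: 0.0
```

```bash
python3 - <<'E'
from h import *
print(bot.read_state()["tool_pos"],rel([.4776,-.0939,.032],176))
print(rel([.5681,.1646,.25],176-38.5-14,[.4776,-.0939,.25],176))
E
```

```text
[ 0.47715634 -0.09451903  0.11819516] [-0.04, 0.06, 8.62, 0.02]
[-7.22, 26.42, -0.0, 52.5]
```

Emit:
step_arm(motion=[[6,0,0,4,0],[6,0,0,7,0],[6,0,0,8.6,0],[6,0,0,8.6,0],[6,0,0,8.6,0],[0,0,0,8.6,0],[0,0,0,8.6,0],[0,0,0,8.6,0],[0,0,0,8.6,0],[0,0,0,8.6,0],[0,0,0,6,0],[0,0,0,1,0],[0,0,0,-4,0],[0,0,0,-9,0],[0,0,0,-13.4,0],[0,0,0,-13.4,0]])

```text
time: 27.45
tool_pos: [0.4801, -0.0953, 0.2593]
tcp_rot: [0.109, 3.124, -0.005]
wrist_force: [0.2, -0.7, -0.4]
width: 0.412
grip_force: 41.2
```

Emit:
step_arm(motion=[[0,-7.2,26.4,0,52.5],[0,-7.2,26.4,0,52.5],[0,-7.2,26.4,0,52.5],[0,-7.2,26.4,0,52.5],[0,-7.2,26.4,0,52.5],[0,-7.2,26.4,0,52.5],[0,-7.2,26.4,0,52.5],[0,-7.2,26.4,5,52.5],[0,-7.2,26.4,10,52.5],[0,-7.2,26.4,15,52.5],[0,-7.2,26.4,17.5,52.5],[0,-7.2,26.4,17.5,52.5],[0,-7.2,26.4,17.5,52.5],[0,-7.2,26.4,17.5,52.5]])

```text
time: 28.85
tool_pos: [0.5677, 0.1646, 0.0777]
tcp_rot: [1.485, 2.765, 0.004]
wrist_force: [0.4, 0.5, -1.4]
width: 0.407
grip_force: 41.4
```

```bash
python3 - <<'E'
from h import *
s=bot.read_state();print(s["tool_pos"],psi(s),s["width"],rel([.5681,.1646,.015],176-38.5-14))
E
```

```text
[0.56772848 0.16457147 0.07767694] 123.50679795550425 0.4071122053306903 [-0.02, 0.03, 6.27, 0.01]
```

Place blue, then move over to red (.5654,-.1411) with ψ=11.5.

Emit:
step_arm(motion=[[0,0,0,3,0],[0,0,0,5.4,0],[0,0,0,6.1,0],[0,0,0,6.2,0],[0,0,0,6.2,0],[6,0,0,6.2,0],[6,0,0,6.2,0],[6,0,0,6.2,0],[6,0,0,6.2,0],[6,0,0,0,0],[6,0,0,-5,0],[6,0,0,-10,0],[6,0,0,-15,0],[6,0,0,-18,0],[6,0,0,-18,0],[6,0,0,-18,0]])

```text
time: 30.45
tool_pos: [0.5666, 0.1644, 0.2571]
tcp_rot: [1.485, 2.765, 0.004]
wrist_force: [-0.2, 0.5, -0.1]
width: 0.702
grip_force: 0.0
```

```bash
python3 - <<'E'
from h import *
p,_=bot.read_camera("top")
print(proj("top",[[.5654,-.1411,.066],[.58,-.0511,.066],[.439,.1754,.048]]))
f=lambda *P:tuple(proj("top",[P])[0])
r=cans(p,.018,{"red":f(.5654,-.1411,.066),"yellow":f(.58,-.0511,.066)});r2=cans(p,0,{"green":f(.439,.1754,.048)})
for k,(w,a,dia,e,o) in {**r,**r2}.items(): print(k,w.round(4),round(a,1),round(dia,1),round(e*1e3,1))
w=r["red"][0];print(bot.read_state()["tool_pos"],rel([*w,.25],11.5))
print(rel([.436,.3061,.25],11.5+19.5+33.5,[*w,.25],11.5))
E
```

```text
[[378.54011816 248.19400108]
 [342.78581656 242.11021836]
 [252.75665365 297.44773118]]
red [ 0.5655 -0.1411] -35.7 14.9 10.0
yellow [ 0.58   -0.0511] -45.2 14.9 9.4
green [0.4428 0.1475] 54.3 12.2 5.5
[0.56537272 0.16406269 0.25490707] [-25.45, -16.83, 0.49, 112.01]
[-3.78, -46.4, -0.0, -53.0]
```

```bash
python3 - <<'E'
from h import *
print(rel([.5655,-.1411,.032],101.5),rel([.436,.3061,.25],154.5,[.5655,-.1411,.25],101.5))
print(rel([.436,.3061,.25],101.5,[.5655,-.1411,.25],101.5))
E
```

```text
[-25.45, -16.84, 22.29, 22.01] [46.4, -3.77, -0.0, -53.0]
[46.4, -3.77, -0.0, 0.0]
```

Emit:
step_arm(motion=[[6,-25.5,-16.8,0,22],[6,-25.5,-16.8,0,22],[6,-25.5,-16.8,0,22],[6,-25.5,-16.8,0,22],[6,-25.5,-16.8,0,22],[6,-25.5,-16.8,0,22],[6,-25.5,-16.8,0,22],[6,-25.5,-16.8,5,22],[6,-25.5,-16.8,10,22],[6,-25.5,-16.8,14,22],[6,-25.5,-16.8,14,22],[6,-25.5,-16.8,14,22],[6,-25.5,-16.8,14,22]])

```text
time: 31.8
tool_pos: [0.5681, -0.1413, 0.1174]
tcp_rot: [1.985, 2.431, 0.002]
wrist_force: [0.0, 0.3, -0.1]
width: 0.701
grip_force: 0.0
```

```bash
python3 - <<'E'
from h import *
print(bot.read_state()["tool_pos"],rel([.5655,-.1411,.032],101.5))
p,_=bot.read_camera("top")
f=lambda *P:tuple(proj("top",[P])[0])
for k,(w,a,dia,e,o) in cans(p,0,{"green":f(.439,.1754,.048),"blue":f(.568,.1646,.048)}).items(): print(k,w.round(4),round(a,1),round(dia,1),round(e*1e3,1))
cv2.imwrite("pics/t6.png",cv2.resize(p[225:320,180:290],None,fx=6,fy=6,interpolation=cv2.INTER_CUBIC)[:,:,::-1])
E
```

```text
[ 0.56811209 -0.14128138  0.11738098] [0.07, -0.25, 8.54, 0.04]
green [0.4398 0.1681] -20.7 24.9 14.1
blue [0.5633 0.1581] -48.4 24.7 15.6
```

View pics/t6.png

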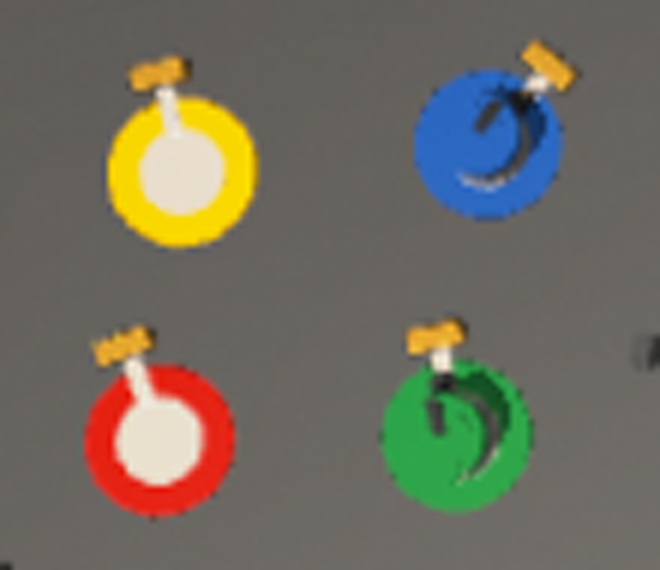

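Green and blue stand in their mats with tabs towards the contacts. The green tab is at (443,382) and the blue tab at (518,98). I'll compare these with the expected projections.

```bash
cat >> h.py <<'E'
MAT={"yellow":(.5548,.3006,12.7),"blue":(.5681,.1646,-38.5),"red":(.436,.3061,19.5),"green":(.4391,.1754,11.4)}
def exp(k,x0,y0,s):
    x,y,a=MAT[k];u=np.array([np.cos(np.radians(a)),np.sin(np.radians(a))])
    P=[[*(np.array([x,y])+u*r),z] for r,z in((0,.048),(.004,.048),(.017,.048),(.024,.015),(.028,.015))]
    q=(proj("top",P)-[x0,y0]+.5)*s-.5;print(k,q.round(0).tolist())
E
python3 - <<'E'
from h import *
for k in MAT: exp(k,180,225,6)
E
```

```text
yellow [[154.0, 161.0], [153.0, 152.0], [147.0, 122.0], [164.0, 115.0], [162.0, 106.0]]
blue [[473.0, 133.0], [479.0, 126.0], [498.0, 102.0], [518.0, 99.0], [524.0, 92.0]]
red [[130.0, 441.0], [127.0, 432.0], [118.0, 403.0], [134.0, 388.0], [132.0, 379.0]]
green [[439.0, 437.0], [437.0, 428.0], [432.0, 397.0], [442.0, 382.0], [440.0, 373.0]]
```

Emit:
step_arm(motion=[[6,0,-0.1,4,0],[6,0,-0.1,7,0],[6,0,-0.1,8.5,0],[6,0,-0.1,8.5,0],[6,0,-0.1,8.5,0],[0,0,-0.1,8.5,0],[0,0,-0.1,8.5,0],[0,0,-0.1,8.5,0],[0,0,-0.1,8.5,0],[0,0,-0.1,8.5,0],[0,0,-0.1,6,0],[0,0,-0.1,1,0],[0,0,-0.1,-4,0],[0,0,-0.1,-9,0],[0,0,-0.1,-13.5,0],[0,0,-0.1,-13.5,0]])

```text
time: 33.45
tool_pos: [0.5701, -0.1427, 0.2601]
tcp_rot: [1.978, 2.422, 0.01]
wrist_force: [1.5, -0.2, -1.0]
width: 0.412
grip_force: 40.2
```

Emit:
step_arm(motion=[[0,46.4,-3.8,0,-53],[0,46.4,-3.8,0,-53],[0,46.4,-3.8,0,-53],[0,46.4,-3.8,0,-53],[0,46.4,-3.8,0,-53],[0,46.4,-3.8,0,-53],[0,46.4,-3.8,0,-53],[0,46.4,-3.8,0,-53],[0,46.4,-3.8,0,-53],[0,46.4,-3.8,0,-53],[0,46.4,-3.8,5,-53],[0,46.4,-3.8,10,-53],[0,46.4,-3.8,15,-53],[0,46.4,-3.8,17.5,-53],[0,46.4,-3.8,17.5,-53],[0,46.4,-3.8,17.5,-53]])

```text
time: 35.05
tool_pos: [0.4357, 0.3052, 0.0752]
tcp_rot: [-0.693, -3.064, 0.001]
wrist_force: [0.3, -0.1, 0.1]
width: 0.418
grip_force: 40.3
```

```bash
python3 - <<'E'
from h import *
s=bot.read_state();print(s["tool_pos"],psi(s),s["width"],rel([.436,.3061,.015],154.5))
E
```

```text
[0.43568264 0.30521366 0.0752358 ] 154.4918510002936 0.41802391624780677 [0.01, 0.09, 6.02, -0.01]
```

Emit:
step_arm(motion=[[0,0,0.1,3,0],[0,0,0.1,5.2,0],[0,0,0.1,5.9,0],[0,0,0.1,6,0],[0,0,0.1,6,0],[6,0,0.1,6,0],[6,0,0.1,6,0],[6,0,0.1,6,0],[6,0,0.1,6,0],[6,0,0.1,0,0],[6,0,0.1,-5,0],[6,0,0.1,-10,0],[6,0,0.1,-15,0],[6,0,0.1,-18,0],[6,0,0.1,-18,0],[6,0,0.1,-18,0]])

```text
time: 36.65
tool_pos: [0.4367, 0.307, 0.2569]
tcp_rot: [0.692, 3.062, 0.004]
wrist_force: [0.5, -0.1, -0.7]
width: 0.701
grip_force: 0.0
```

```bash
python3 - <<'E'
from h import *
print(bot.read_state()["tool_pos"],rel([.58,-.0511,.032],88.5),rel([.5548,.3006,.25],88.5+12.7+46.5,[.58,-.0511,.25],88.5))
E
```

```text
[0.43673087 0.30702356 0.25694031] [-28.34, -26.16, 22.49, 66.02] [35.09, -3.44, -0.0, -59.2]
```

Emit:
step_arm(motion=[[6,-28.3,-26.2,0,66],[6,-28.3,-26.2,0,66],[6,-28.3,-26.2,0,66],[6,-28.3,-26.2,0,66],[6,-28.3,-26.2,0,66],[6,-28.3,-26.2,0,66],[6,-28.3,-26.2,0,66],[6,-28.3,-26.2,0,66],[6,-28.3,-26.2,0,66],[6,-28.3,-26.2,5,66],[6,-28.3,-26.2,10,66],[6,-28.3,-26.2,14,66],[6,-28.3,-26.2,14,66],[6,-28.3,-26.2,14,66],[6,-28.3,-26.2,14,66],[6,-28.3,-26.2,14,66]])

```text
time: 38.25
tool_pos: [0.5811, -0.0518, 0.1184]
tcp_rot: [2.247, 2.19, 0.005]
wrist_force: [-0.8, -0.0, 0.3]
width: 0.701
grip_force: 0.0
```

```bash
python3 - <<'E'
from h import *
print(bot.read_state()["tool_pos"],rel([.58,-.0511,.032],88.5))
p,_=bot.read_camera("top")
cv2.imwrite("pics/t7.png",cv2.resize(p[230:310,190:275],None,fx=7,fy=7,interpolation=cv2.INTER_CUBIC)[:,:,::-1])
for k in MAT: exp(k,190,230,7)
E
```

```text
[ 0.58108688 -0.05176651  0.11841604] [0.06, -0.11, 8.64, 0.04]
yellow [[110.0, 153.0], [108.0, 142.0], [102.0, 108.0], [121.0, 99.0], [120.0, 89.0]]
blue [[481.0, 120.0], [488.0, 112.0], [511.0, 85.0], [535.0, 80.0], [542.0, 72.0]]
red [[82.0, 480.0], [78.0, 469.0], [68.0, 435.0], [87.0, 418.0], [84.0, 407.0]]
green [[442.0, 475.0], [440.0, 464.0], [434.0, 428.0], [445.0, 410.0], [444.0, 400.0]]
```

View pics/t7.png

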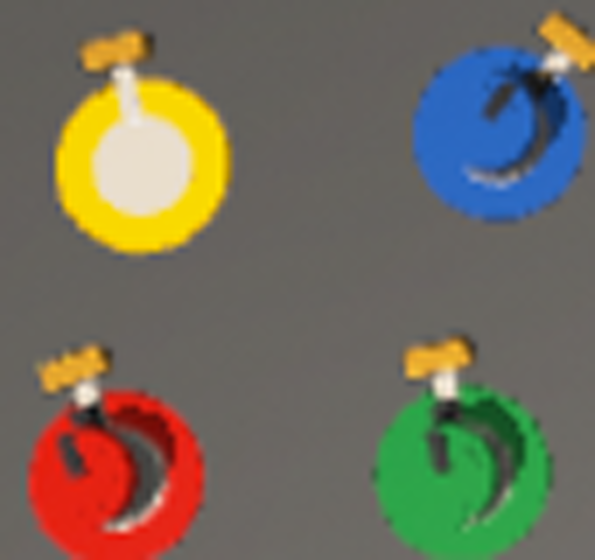

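Red and green agree with the expected line and tab pixels. Blue looks a few degrees off, so I'll quantify that while picking yellow.

```bash
cat >> h.py <<'E'
def fit(k,p):
    "search can pose near mat: line+tab dark, steel/top disc edge ignored"
    g=cv2.GaussianBlur(p.max(2).astype(np.float32),(0,0),.5);x,y,a0=MAT[k];best=[]
    r1=np.linspace(.004,.017,9);r2=np.linspace(.021,.027,4)
    for a in np.arange(a0-16,a0+16.1,1):
        u=np.array([np.cos(np.radians(a)),np.sin(np.radians(a))]);v=np.array([-u[1],u[0]])
        for ox in np.arange(-.004,.0041,.001):
            for oy in np.arange(-.004,.0041,.001):
                c=np.array([x+ox,y+oy]);P=[]
                for off in (0,.006,-.006):
                    P+=[[*(c+u*r+v*off),.048] for r in r1]
                P+=[[*(c+u*r),.015] for r in r2]
                q=proj("top",P).astype(np.float32)
                b=cv2.remap(g,q[:,0],q[:,1],cv2.INTER_LINEAR).ravel()
                best.append((b[:9].mean()-.5*b[9:27].mean()+.5*b[27:].mean(),a-a0,ox*1e3,oy*1e3))
    best=np.array(sorted(best)[:40]);w=np.exp(-(best[:,0]-best[0,0])/3)
    return best[0].round(1).tolist(),(w@best[:,1:]/w.sum()).round(1).tolist()
E
python3 - <<'E'
from h import *
p,_=bot.read_camera("top")
for k in("red","green","blue"): print(k,fit(k,p))
E
```

```text
red ([24.9, -14.0, -1.0, 3.0], [-9.8, -1.0, 2.3])Traceback (most recent call last):
  File "<stdin>", line 3, in <module>
  File "h.py", line 64, in fit
    q=proj("top",P).astype(np.float32)
      ~~~~^^^^^^^^^
  File "h.py", line 10, in proj
    c=bot.calibration(n);p=R.from_rotvec(c["orientation"]).inv().apply(np.atleast_2d(P)-np.array(c["origin"]))
ValueError: time passes only in moves, steps and waits
```

Emit:
step_arm(motion=[[6,0,-0.1,4,0],[6,0,-0.1,7,0],[6,0,-0.1,8.6,0],[6,0,-0.1,8.6,0],[6,0,-0.1,8.6,0],[0,0,-0.1,8.6,0],[0,0,-0.1,8.6,0],[0,0,-0.1,8.6,0],[0,0,-0.1,8.6,0],[0,0,-0.1,8.6,0],[0,0,-0.1,6,0],[0,0,-0.1,1,0],[0,0,-0.1,-4,0],[0,0,-0.1,-9,0],[0,0,-0.1,-13.4,0],[0,0,-0.1,-13.4,0]])

```text
time: 39.95
tool_pos: [0.5823, -0.0523, 0.2586]
tcp_rot: [2.241, 2.184, 0.015]
wrist_force: [1.1, -0.1, -1.5]
width: 0.413
grip_force: 40.5
```

Emit:
step_arm(motion=[[0,35.1,-3.4,0,-59.2],[0,35.1,-3.4,0,-59.2],[0,35.1,-3.4,0,-59.2],[0,35.1,-3.4,0,-59.2],[0,35.1,-3.4,0,-59.2],[0,35.1,-3.4,0,-59.2],[0,35.1,-3.4,0,-59.2],[0,35.1,-3.4,0,-59.2],[0,35.1,-3.4,5,-59.2],[0,35.1,-3.4,10,-59.2],[0,35.1,-3.4,15,-59.2],[0,35.1,-3.4,17.5,-59.2],[0,35.1,-3.4,17.5,-59.2],[0,35.1,-3.4,17.5,-59.2]])

```text
time: 41.35
tool_pos: [0.5526, 0.2995, 0.0739]
tcp_rot: [-0.874, -3.016, 0.002]
wrist_force: [0.3, 0.5, -1.0]
width: 0.411
grip_force: 40.6
```

```bash
python3 - <<'E'
from h import *
s=bot.read_state();print(s["tool_pos"],psi(s),s["width"],rel([.5548,.3006,.015],147.7))
E
```

```text
[0.55263613 0.29949499 0.0738811 ] 147.6709782180721 0.4108956293211271 [-0.12, 0.21, 5.89, -0.03]
```

Emit:
step_arm(motion=[[0,-0.1,0.2,3,0],[0,-0.1,0.2,5.1,0],[0,-0.1,0.2,5.8,0],[0,-0.1,0.2,5.9,0],[0,-0.1,0.2,5.9,0],[6,-0.1,0.2,5.9,0],[6,-0.1,0.2,5.9,0],[6,-0.1,0.2,5.9,0],[6,-0.1,0.2,5.9,0],[6,-0.1,0.2,0,0],[6,-0.1,0.2,-5,0],[6,-0.1,0.2,-10,0],[6,-0.1,0.2,-15,0],[6,-0.1,0.2,-18,0],[6,-0.1,0.2,-18,0],[6,-0.1,0.2,-18,0]])

```text
time: 42.95
tool_pos: [0.5556, 0.3017, 0.2563]
tcp_rot: [0.873, 3.015, 0.004]
wrist_force: [-0.0, 0.4, -0.8]
width: 0.705
grip_force: 0.0
```

```bash
python3 - <<'E'
from h import *
print(bot.read_state()["tool_pos"],rel([*cab(-.134,0),.20],np.degrees(A)+90))
E
```

```text
[0.55555811 0.30165004 0.25626921] [-11.23, -38.97, 5.63, 61.91]
```

Emit:
step_arm(motion=[[3,-11.2,-39,0,61.9],[3,-11.2,-39,0,61.9],[3,-11.2,-39,0,61.9],[3,-11.2,-39,0,61.9],[3,-11.2,-39,0,61.9],[3,-11.2,-39,0,61.9],[3,-11.2,-39,0,61.9],[3,-11.2,-39,0,61.9],[3,-11.2,-39,0,61.9],[3,-11.2,-39,0,61.9],[3,-11.2,-39,5,61.9],[3,-11.2,-39,10,61.9],[3,-11.2,-39,10,61.9],[3,-11.2,-39,10,61.9],[3,-11.2,-39,10,61.9]])

```text
time: 44.45
tool_pos: [0.4433, -0.0879, 0.1566]
tcp_rot: [2.297, 2.139, 0.003]
wrist_force: [0.3, -0.4, 1.0]
width: 0.35
grip_force: 0.0
```

```bash
python3 - <<'E'
from h import *
print(bot.read_state()["tool_pos"],rel([*cab(-.134,0),.062],np.degrees(A)+90))
p,_=bot.read_camera("top")
c=p[236:302,194:272];cv2.imwrite("pics/t8.png",cv2.resize(c,None,fx=9,fy=9,interpolation=cv2.INTER_CUBIC)[:,:,::-1])
for k in MAT: exp(k,194,236,9)
E
```

```text
[ 0.4433047 -0.0878889  0.1566045] [0.0, -0.09, 9.46, 0.09]
yellow [[106.0, 143.0], [103.0, 129.0], [95.0, 85.0], [120.0, 74.0], [118.0, 61.0]]
blue [[583.0, 101.0], [592.0, 90.0], [621.0, 55.0], [652.0, 49.0], [661.0, 39.0]]
red [[69.0, 563.0], [65.0, 549.0], [52.0, 505.0], [76.0, 483.0], [72.0, 470.0]]
green [[533.0, 557.0], [530.0, 543.0], [523.0, 497.0], [537.0, 474.0], [534.0, 460.0]]
```

View pics/t8.png

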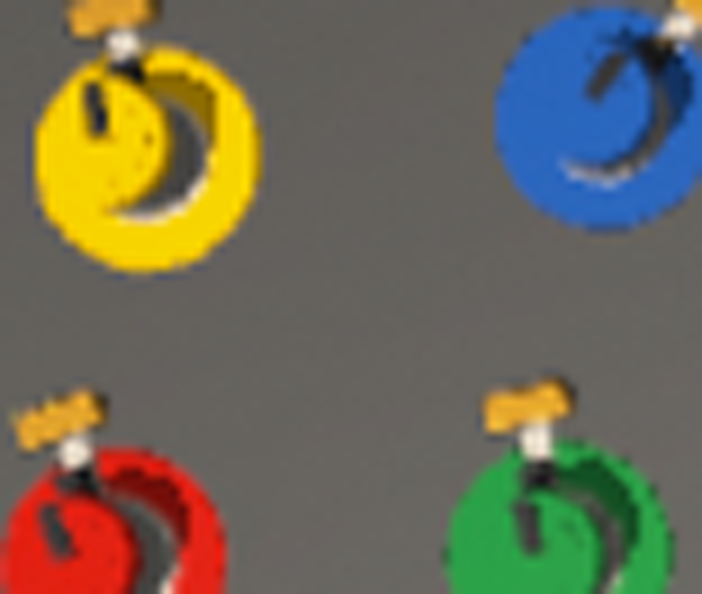

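```bash
python3 - <<'E'
from h import *
im=cv2.imread("pics/t8.png")[:,:,::-1].astype(float).max(2)
win={"yellow":(75,112,75,145,(103,129),(95,85)),"blue":(578,632,45,108,(592,90),(621,55)),"red":(32,78,500,562,(65,549),(52,505)),"green":(505,548,495,560,(530,543),(523,497))}
z=.048
for k,(x0,x1,y0,y1,a,b) in win.items():
    w=im[y0:y1,x0:x1];m=(w<(np.median(w)+w.min())/2).astype(np.uint8)
    n,lab,st,ce=cv2.connectedComponentsWithStats(m)
    ctr=(np.array([(a[0]+b[0])/2-x0,(a[1]+b[1])/2-y0]))
    i=min((j for j in range(1,n) if st[j,4]>150),key=lambda j:np.hypot(*(ce[j]-ctr)))
    pts=np.argwhere(lab==i)[:,::-1]+[x0,y0]
    rect=cv2.minAreaRect(pts.astype(np.float32))
    c=pts.mean(0);_,_,V=np.linalg.svd((pts-c)*1.,full_matrices=False);v=V[0]*(1 if V[0]@(np.array(b)-a)>0 else -1)
    f=lambda q:px("top",(q[0]+.5)/9-.5+194,(q[1]+.5)/9-.5+236,z)[:2]
    d=f(c+v*20)-f(c-v*20);an=np.degrees(np.arctan2(d[1],d[0]))
    x,y,a0=MAT[k];mid=f(c);ex=np.array([x,y])+.0105*np.array([np.cos(np.radians(a0)),np.sin(np.radians(a0))])
    print(k,len(pts),c.round(1),np.round(rect[1],0),"az err",round(an-a0,1),"line-mid offs mm",((mid-ex)*1e3).round(1))
E
```

```text
yellow 685 [ 96.  108.6] [49. 17.] az err 1.1 line-mid offs mm [-0.4  0.8]
blue 925 [608.4  71.6] [19. 64.] az err 0.9 line-mid offs mm [ 0.2 -0.5]
red 780 [ 55.6 530.8] [50. 19.] az err 4.9 line-mid offs mm [-1.   0.7]
green 760 [528.6 524.7] [49. 20.] az err 1.7 line-mid offs mm [-1.4 -0.6]
```

Emit:
step_arm(motion=[[3,0,0,4,0],[3,0,0,7.5,0],[3,0,0,9.4,0],[3,0,0,9.4,0],[3,0,0,9.4,0],[0,0,0,9.4,0],[0,0,0,9.4,0],[0,0,0,9.4,0],[0,0,0,9.4,0],[0,0,0,9.4,0]])

```text
time: 45.5
tool_pos: [0.4435, -0.0888, 0.0628]
tcp_rot: [2.298, 2.136, 0.004]
wrist_force: [0.1, 1.0, 6.7]
width: 0.107
grip_force: 41.4
```

Emit:
step_arm(motion=[[0,0,0.5,0,0],[0,0,1.5,0,0],[0,0,2.5,0,0],[0,0,3.5,0,0],[0,0,4.5,0,0],[0,0,5.5,0,0],[0,0,6.5,0,0],[0,0,7.5,0,0],[0,0,8.5,0,0],[0,0,9.5,0,0],[0,0,10.5,0,0],[0,0,11.5,0,0],[0,0,12.5,0,0],[0,0,13.5,0,0],[0,0,14.5,0,0],[0,0,15.3,0,0],[0,0,15.9,0,0],[0,0,16.2,0,0],[0,0,16.2,0,0],[0,0,16.2,0,0]])

```text
time: 47.5
tool_pos: [0.6021, -0.0998, 0.0628]
tcp_rot: [-2.3, -2.138, 0.002]
wrist_force: [-8.3, 2.7, 12.3]
width: 0.106
grip_force: 42.3
```

```bash
python3 - <<'E'
from h import *
s=bot.read_state();print(s["tool_pos"],uncab(s["tool_pos"]),s["wrist_force"],s["width"])
E
```

```text
[ 0.60206439 -0.09984555  0.062819  ] [ 0.02615879 -0.00033594] [-8.26801855  2.7114605  12.29642573] 0.10608195851360092
```

Emit:
step_arm(motion=[[0,0,-0.1,0,0],[2.5,0,-0.1,0,0],[2.5,0,-0.1,0,0],[2.5,0,-0.1,0,0],[2.5,0,-0.1,-5,0],[2.5,0,-0.1,-10,0],[2.5,0,-0.1,-15,0],[2.5,0,-0.1,-20,0],[2.5,0,-15,-20,0],[2.5,0,-15,-20,0],[2.5,0,-15,-20,0],[2.5,0,-15,-20,0],[2.5,0,-15,-20,0]])

```text
time: 48.8
tool_pos: [0.4525, -0.0891, 0.2604]
tcp_rot: [2.301, 2.137, 0.001]
wrist_force: [-0.1, -0.3, 0.8]
width: 0.292
grip_force: 0.0
```

```bash
python3 - <<'E'
from h import *
p,_=bot.read_camera("scene");x0,y0,S=325,255,5.5
cv2.imwrite("pics/s9.png",cv2.resize(p[y0:y0+108,x0:x0+140],None,fx=S,fy=S,interpolation=cv2.INTER_CUBIC)[:,:,::-1])
for k,(x,y,a) in MAT.items():
    for da in (-8,0,8):
        u=np.array([np.cos(np.radians(a+da)),np.sin(np.radians(a+da))])
        P=[[*(np.array([x,y])+u*r),z] for r,z in((0,.048),(.004,.048),(.017,.048),(.028,.015),(.028,.007))]
        print(k,da,((proj("scene",P)-[x0,y0]+.5)*S-.5).round(0).astype(int).tolist())
E
```

```text
yellow -8 [[400, 422], [393, 427], [369, 444], [343, 511], [342, 523]]
yellow 0 [[400, 422], [394, 428], [373, 447], [350, 516], [349, 529]]
yellow 8 [[400, 422], [395, 429], [378, 450], [359, 521], [357, 534]]
blue -8 [[167, 228], [158, 227], [128, 222], [101, 271], [101, 284]]
blue 0 [[167, 228], [158, 228], [127, 226], [100, 278], [99, 290]]
blue 8 [[167, 228], [158, 229], [127, 230], [100, 285], [100, 297]]
red -8 [[633, 302], [627, 307], [608, 325], [583, 393], [581, 405]]
red 0 [[633, 302], [628, 308], [613, 328], [591, 397], [589, 410]]
red 8 [[633, 302], [630, 309], [619, 330], [600, 401], [598, 414]]
green -8 [[421, 119], [414, 123], [392, 136], [368, 200], [367, 213]]
green 0 [[421, 119], [415, 124], [396, 139], [374, 205], [373, 218]]
green 8 [[421, 119], [416, 124], [401, 141], [382, 209], [381, 222]]
```

View pics/s9.png

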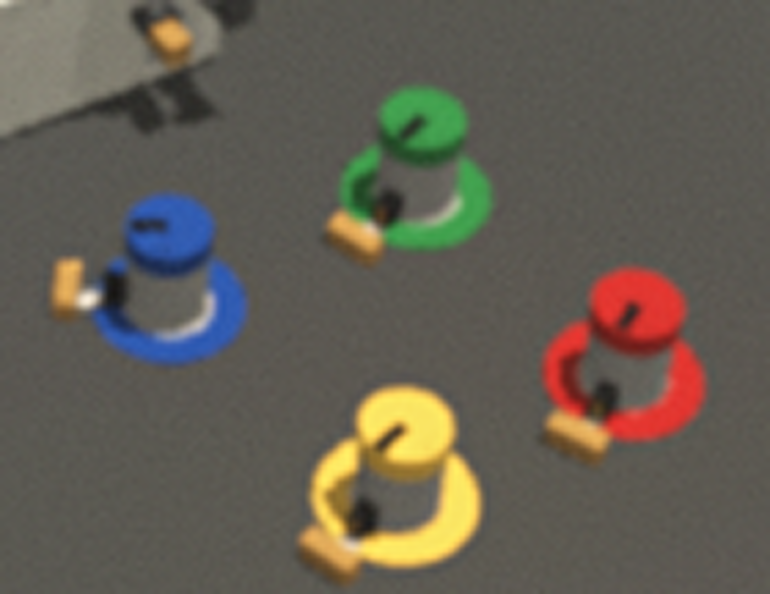

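In the scene view all four cans are centred, and their lines and tabs match the expected directions within about 3°. The brass contacts line up too. I'll do one last overall check.

```bash
python3 - <<'E'
from h import *
snap("top","t10",120,110,420,260,1.8)
E
```

```text
(no output)
```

View pics/t10.png

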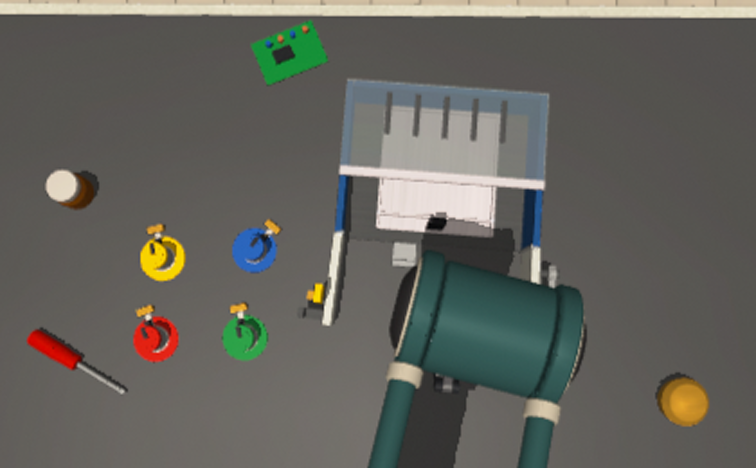

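The shelf is home and empty, with its handle at (437,222). Both doors are square to the front, and the pot, jar and screwdriver are where they were.

```bash
python3 -c "
from workcell import bot
print(bot.finish_job())"
```

```text
the job is handed in; nothing more can be done
None
```

The job is done and handed in at about 49 s: all four cans stand on their own mats with tabs within about 3° of the contacts by camera, the shelf is home, both doors are open square, and the pot, jar and screwdriver were not moved.

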